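# Fit the battery pack of a bench meter behind its push-to-open flap

### The job

Fit the blue and yellow battery pack into the white bench meter. Its front flap has a push-to-open catch and no handle: press the top of the flap in until the catch lets go and it springs ajar, then swing it down all the way until it lies level. Set the pack in the black cradle on the inside of the flap, one end pushed against the spring contact and the other dropped down behind the lip so that it lies flat on the cradle floor; leave the flap open, and leave the amber bottle and the yellow-lidded cup standing where they are.

Things in the scene. Friction and masses are not known exactly. Their poses are not given: they have to be found in the camera images.
- meter: White meter fixed to the worktop, 90 mm deep (its x), 164 mm wide (y), 150 mm high (z); dark display on top; roof set back 15 mm from the front. Origin: centre of its underside. Its front looks along its -x; the front plane, nearly all flap, is 45 mm before the origin. On the right half of the flap's inside a thin steel pin, 23 mm long, stands 58 mm from the middle and 120 mm from the hinge.
- flap_hinge (a point): Middle of the flap's hinge line, fixed on the meter: on the front plane, 12 mm above the worktop. Axes as the meter's; the hinge line runs along y. The flap is a 6 mm white panel, 146 mm wide, top edge 131 mm from the hinge line; its inner face passes through the hinge line, its outer face is 6 mm before it.
- flap (a joint): Flap angle, rad: 0 closed and upright, grows as it swings out and down, 1.57 (stop) level before the meter, inside up. Held by a hook at 0, it cannot be pulled open. Once the catch has let go a spring pushes it out to about 0.4; beyond that it stays at whatever angle it is left (hinge friction 0.13 N m).
- flap_press (a point): On the flap's outer face in its middle, 114 mm from the hinge line: the blue ribs where to press. Pressed straight in by about 6 mm (about 5 N; firm stop at about -0.065 rad) the catch lets go for good, and the flap springs out as the finger withdraws.
- flap_pull (a point): On the flap's inner face, 46 mm left of its middle (meter's +y), 112 mm from the hinge line. The inner face is bare and flat from 22 to 73 mm left of the middle over its whole height: room for a closed fingertip to come down between the ajar flap and the meter and pull it over. Axes as cradle_seat.
- cradle_seat (a point): On the flap: where the centre of the seated pack belongs, 86 mm from the hinge line, middle of the width. Axes: x out of the inner face (up when open), y along the hinge line, z away from the hinge (towards the robot when open). The black cradle floor is 10 mm below this point, 8 mm above the inner face, 20 mm above the worktop when the flap is level.
- cradle_lip (a point): Middle of the top inner edge of the lip, on the side of the cradle away from the hinge: 27 mm from cradle_seat along z, 6 mm above the cradle floor. Axes as cradle_seat. Side guides, 10 mm long at both ends of the pack, also 6 mm high, stand 31 mm apart; between them the long sides are open for the fingers.
- spring_plate (a joint): Spring contact at the hinge end of the cradle, m: brass plate 22 mm wide, its top 25 mm above the cradle floor, on a spring of 350 N/m. 0 free, grows as pressed towards the hinge, at most 0.012. Free, its face is 23 mm from cradle_seat (50 mm from the lip), so the pack must press it 4 mm to fit and it then reads 0.004.
- battery_centre (a point): Centre of the battery pack: a loose block 54 mm long (its x), 26 mm wide (y), 20 mm thick (z), blue with a yellow band and a brass contact on each end, 50 to 80 g, lying flat on the worktop at the start. Either end may go to the spring.
- bottle_centre (a point): Middle of a loose brown reagent bottle with orange cap, 52 mm wide, 92 mm high, standing on the worktop; bystander.
- cup_centre (a point): Middle of a loose specimen cup with yellow lid, 65 mm wide, 74 mm high, standing on the worktop; bystander.
There are look-alikes about, which are no part of the job. What is meant by the part that bears battery_centre is not red, and is the smaller of those in its own colour.

How it is judged (in metres and radians):
On the way, in this order (a step that is already met when the one before it is completed fails the run):
1. the catch has let go and the flap stands ajar (value of joint flap above 0.2 rad), for 0.1 s.
2. the flap is swung down level (value of joint flap above 1.45 rad), for 0.2 s.
At the end, for the whole second after the job is handed in: The flap lies open (at least 1.45 rad) and still; the pack lies flat between lip and spring contact: centre within 3 mm of the seat in height and lengthwise, 4 mm sideways, axes within 0.12 rad, spring pressed at least 1.5 mm. Bottle and cup within 20 mm of their places (value of joint flap above 1.45 rad and x of battery_centre in the frame of cradle_seat between -0.003 and 0.003 m and y of battery_centre in the frame of cradle_seat between -0.004 and 0.004 m and z of battery_centre in the frame of cradle_seat between -0.003 and 0.003 m and angle between the x axis of battery_centre and the z axis of cradle_seat, either way round below 0.12 rad and angle between the z axis of battery_centre and the x axis of cradle_seat, either way round below 0.12 rad and value of joint spring_plate above 0.0015 m and velocity of joint flap below 0.05 rad/s); the robot touches nothing.
It fails at once if the amber bottle is shifted by more than 20 mm or knocked over (distance of bottle_centre from where it was at the start of the episode above 0.02 m).
It fails at once if the yellow-lidded cup is shifted by more than 20 mm or knocked over (distance of cup_centre from where it was at the start of the episode above 0.02 m).
It also fails if it takes over 61 s, if anything falls off the work surface, if the arm or the gripper's body presses on something with over 40 N, if the wrist force passes 120 N, or if a joint passes its speed limit or range.

### The arm

A 7-joint arm with a two-finger parallel gripper is mounted at the origin on a cart in front of the work surface, level with it; the furniture and walls round the work are solid. World frame = base frame: x ahead of the robot, y to its left, z up, the work surface at z = 0. Lengths are in mm, angles in rad, forces in N, time in s.
With the tool pointing down it reaches from about 375 to 925 mm from the base axis. Payload 3.1 kg.
Tool frame: the origin (TCP) lies midway between the tips of the shut fingers; the grasp point (between the pads) lies 19 mm behind it (manip.grasp_offset is the z of the grasp point in the tool frame, in mm); z points along the fingers, y is the line along which they close (so a half turn about z gives the same grasp; the last joint's range is limited). The gripper opens to 85 mm and grips with 20 to 120 N. Pads are 22 mm wide; open, the fingers measure 114 mm over their backs; the gripper's body (76 mm by 85 mm) begins 54 mm behind the grasp point. The pads swing forward as they close: fully open they stand 13 mm farther back than shut.
Start: joints at [-1.343, 0.383, 0.044, 1.598, -0.018, 1.161, -0.05], TCP at [208.021, 615.817, 231.269] pointing down, gripper open.
Joint ranges: [-2.61, 2.61], [-0.41, 2.15], [-1.48, 1.57], [0, 2.5], [-1.57, 4.71], [0.05, 1.97], [-2.85, 2.85]. Speed limits (rad/s): [2.79, 2.79, 3.14, 3.14, 3.14, 3.14, 3.14].

### API

Orientations are given as a unit quaternion [w, x, y, z].
In Python, from bench import manip gives the robot as it stands. Calls block until the motion is done:
- manip.goto(position, orientation): joint-space move of the TCP to a pose.
- manip.move_linear(position, ori=None, v=150, f_stop=None): straight line of the TCP; ori=None keeps the orientation; v is the mean speed in mm/s. With f_stop (N) it stops when the force on the tool has changed by that much, and returns True; else False.
- manip.goto_joints(angles): joint-space move.
- manip.gripper_to(opening): opening from 0.0 (shut) to 1.0 (fully open); the grip force is fixed at half the most; returns when the fingers have stopped.
- manip.dwell(seconds).
- manip.inverse_kinematics(position, orientation): joint angles nearest the present ones, or None.
- manip.state(): the state.
- manip.grab_frame(name): name is "scene" or "side" or "wrist"; returns the picture (420x560x3 uint8, red, green, blue); there is no depth.
- manip.get_calibration(name): a dict with "K" (3x3 intrinsics, pixels), "D" ([k1, k2, p1, p2, k3] as OpenCV has them; the pictures are not rectified), "R" (3x3) and "t" (3): a world point X has camera coordinates R X + t; the wrist camera has in their place "T_tool_cam" (4x4, takes a point from camera to tool coordinates, whose origin is the TCP and whose axes are the flange's). Camera axes: x right, y down, z forward; pixel columns grow to the right and rows downward; lengths in mm; the calibration is good to about 2 mm. A picture is of the moment at which its call begins: read the wrist's pose just before it. get_calibration takes no time and is no camera call.
A pose or a line that the arm cannot do raises manip.MotionError and nothing moves.
- manip.finish_job(): hands the job in; it is judged then, once.
The state is a dict: "clock": time; "joints": joint angles; "joint_vel": joint speeds; "joint_efforts": joint torques, N m; "eef_pos": TCP position; "ee_rot": TCP orientation; "force": force on the tool from outside, world axes, zero at the start; "torque": the same for the moment, N m; "finger_gap": opening from 0.0 (shut) to 1.0 (fully open); "finger_force": force on a finger pad.
Only numpy, scipy, OpenCV 4.12 (cv2) and the standard library are available. Lean on these libraries where they do the work, as an engineer would, in place of code of your own. Each camera call takes 0.05 s, during which the arm holds its last target. There are 200 camera calls.

## Working session

There is one attempt and no reset: what is moved stays moved. The work goes in short steps, each a Python script; the robot and the scene stay as the last script left them, time stands still between calls to the robot, and variables do not carry over. Pictures are saved under pics/ and viewed, at most 12 in all, crops included, and the job is handed in when it is done.

```bash
mkdir -p pics; ls; python3 - <<'E'
from bench import manip
import cv2,numpy as np
for n in ["scene","side"]:
    im=manip.grab_frame(n); cv2.imwrite(f"pics/{n}0.png",cv2.cvtColor(im,cv2.COLOR_RGB2BGR))
    c=manip.get_calibration(n); print(n,np.round(c["K"],1).tolist(),np.round(c["D"],3),np.round(c["R"],3).tolist(),np.round(c["t"],1), 'pos',np.round(-np.array(c["R"]).T@c["t"]))
print(np.round(manip.get_calibration("wrist")["T_tool_cam"],3), manip.grasp_offset)
s=manip.state();print(s)
E
```

```text
pics
scene [[504.4, 0.0, 288.4], [0.0, 504.4, 212.3], [0.0, 0.0, 1.0]] [-0.023  0.     0.     0.     0.   ] [[0.748, -0.663, -0.011], [-0.461, -0.509, -0.727], [0.477, 0.549, -0.687]] [-486.7  211.8 1192.9] pos [-107. -870.  968.]
side [[531.4, 0.0, 283.9], [0.0, 531.4, 207.8], [0.0, 0.0, 1.0]] [-0.009  0.     0.     0.     0.   ] [[-0.801, -0.599, 0.016], [-0.286, 0.36, -0.888], [0.526, -0.716, -0.46]] [ 282.   322.5 1084.9] pos [-252.  829.  781.]
[[-1.00000e-03 -9.59000e-01 -2.84000e-01  7.17010e+01]
 [ 1.00000e+00 -0.00000e+00 -1.00000e-03 -2.30000e+00]
 [ 1.00000e-03 -2.84000e-01  9.59000e-01 -1.42335e+02]
 [ 0.00000e+00  0.00000e+00  0.00000e+00  1.00000e+00]] -18.700000000000003
{'clock': 0.1, 'joints': array([-1.34278751,  0.38380095,  0.04384421,  1.59943897, -0.01790304,
        1.16123234, -0.04987439]), 'joint_vel': array([ 0.00130253, -0.00115996, -0.00038306, -0.00205439,  0.00078872,
        0.00049575, -0.00148988]), 'joint_efforts': array([ 2.76004219e-03, -4.34730291e+01,  1.02925077e+00, -2.50453377e+01,
        1.08492569e-02,  5.44771276e-03, -9.38313065e-06]), 'eef_pos': array([207.77370625, 614.97007374, 229.9718889 ]), 'ee_rot': array([-1.36022604e-04,  1.62136921e-01,  9.86767486e-01, -1.23605978e-03]), 'force': array([-0.37120329, -0.18197679, -0.12431678]), 'torque': array([-0.00247689,  0.00519546, -0.01105271]), 'finger_force': 0.0, 'finger_gap': 0.9996639526324445}
```

View pics/scene0.png

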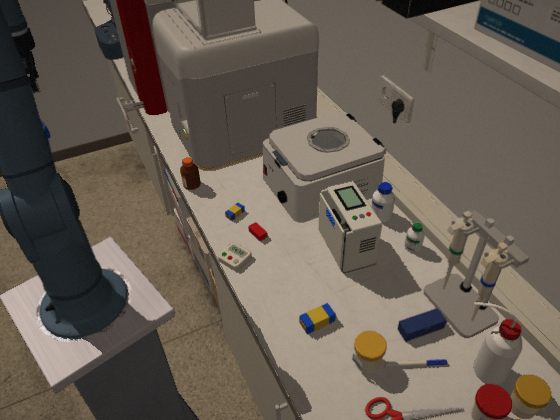

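View pics/side0.png

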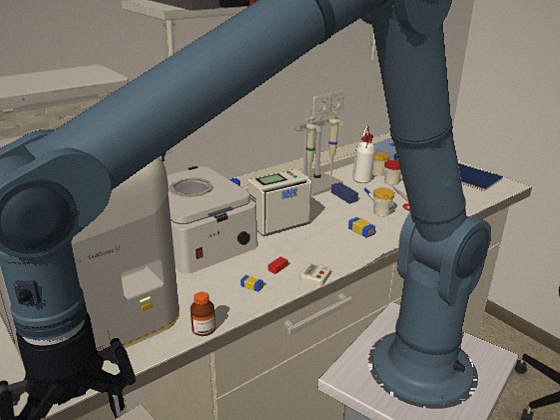

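The scene view shows two blue and yellow blocks, at (235,211) and (318,318). Other possible mix-ups are the red block at (258,231) and the navy box at (422,323). The meter is at (350,225), the bottle at (190,173) and the cup at (370,350). I'll choose the smaller blue/yellow block, at (235,211), and check both that and the meter in one close crop.

```bash
cat > h.py <<'E'
from bench import manip
import cv2,numpy as np
from scipy.spatial.transform import Rotation as Ro
def rays(cam,px,st=None):
    c=manip.get_calibration(cam); K,D=np.array(c["K"]),np.array(c["D"])
    u=cv2.undistortPoints(np.array(px,float).reshape(-1,1,2),K,D).reshape(-1,2)
    d=np.c_[u,np.ones(len(u))]
    if cam!="wrist":
        R=np.array(c["R"]); return -R.T@np.array(c["t"]), d@R
    T=np.array(c["T_tool_cam"]); R=rot(st["ee_rot"]).as_matrix()
    return R@T[:3,3]+st["eef_pos"], d@(R@T[:3,:3]).T
def rot(q): return Ro.from_quat([q[1],q[2],q[3],q[0]])
def quat(r): q=r.as_quat(); return [q[3],q[0],q[1],q[2]]
def plane(cam,px,z,st=None):
    o,d=rays(cam,px,st); return o+d*((z-o[2])/d[:,2])[:,None]
def project(cam,X,st=None):
    c=manip.get_calibration(cam); X=np.array(X,float).reshape(-1,3)
    if cam=="wrist":
        T=np.array(c["T_tool_cam"]);R=rot(st["ee_rot"]).as_matrix()
        Rc=(R@T[:3,:3]).T; t=-Rc@(R@T[:3,3]+st["eef_pos"])
    else: Rc,t=np.array(c["R"]),np.array(c["t"])
    return cv2.projectPoints(X,cv2.Rodrigues(Rc)[0],t,np.array(c["K"]),np.array(c["D"]))[0].reshape(-1,2)
def down(yaw):  # tool z down; tool y axis at world angle yaw
    y=np.array([np.cos(yaw),np.sin(yaw),0]);z=np.array([0,0,-1.]);return Ro.from_matrix(np.c_[np.cross(y,z),y,z])
def grab(cam,name=None):
    st=manip.state(); im=manip.grab_frame(cam)
    if name: cv2.imwrite(f"pics/{name}.png",im[:,:,::-1])
    return st,im
def masks(im):
    h=cv2.cvtColor(im,cv2.COLOR_RGB2HSV); H,S,V=cv2.split(h)
    return {"blue":((H>100)&(H<130)&(S>120)&(V>50)).astype(np.uint8),"yel":((H>15)&(H<32)&(S>130)&(V>90)).astype(np.uint8)}
E
python3 - <<'E'
from h import *
im=cv2.imread("pics/scene0.png");sd=cv2.imread("pics/side0.png")
out=np.zeros((600,800,3),np.uint8)
def put(a,x0,y0,w,h,k,X,Y): out[Y:Y+h*k,X:X+w*k]=cv2.resize(a[y0:y0+h,x0:x0+w],None,fx=k,fy=k,interpolation=cv2.INTER_CUBIC)
put(im,305,175,90,100,5,0,0);put(sd,240,160,80,80,4,460,0)
put(im,215,195,60,50,4,460,330);put(im,295,295,30*2-10,50,2,710,330)
cv2.imwrite("pics/c1.png",out)
for n in("scene","side"):
    a=(im if n=="scene" else sd)[:,:,::-1].copy(); m=masks(a); k=cv2.dilate(m["blue"]|m["yel"],np.ones((3,3)))
    N,L,S,C=cv2.connectedComponentsWithStats(k)
    for i in range(1,N):
        if S[i,4]>60: print(n,S[i],C[i].round(1),(m["blue"][L==i]).sum(),(m["yel"][L==i]).sum(),plane(n,[C[i]],10)[0].round())
E
```

```text
Traceback (most recent call last):
ValueError: could not broadcast input array from shape (100,100,3) into shape (100,90,3)
```

```bash
python3 - <<'E'
from h import *
im=cv2.imread("pics/scene0.png");sd=cv2.imread("pics/side0.png")
out=np.zeros((600,800,3),np.uint8)
def put(a,x0,y0,w,h,k,X,Y): out[Y:Y+h*k,X:X+w*k]=cv2.resize(a[y0:y0+h,x0:x0+w],None,fx=k,fy=k,interpolation=cv2.INTER_CUBIC)
put(im,305,175,90,100,5,0,0);put(sd,240,160,80,80,4,460,0)
put(im,215,195,60,50,4,460,330);put(im,297,295,50,50,2,700,330)
cv2.imwrite("pics/c1.png",out)
for n in("scene","side"):
    a=(im if n=="scene" else sd)[:,:,::-1].copy(); m=masks(a); k=cv2.dilate(m["blue"]|m["yel"],np.ones((3,3)))
    N,L,S,C=cv2.connectedComponentsWithStats(k)
    for i in range(1,N):
        if S[i,4]>60: print(n,S[i],C[i].round(1),(m["blue"][L==i]).sum(),(m["yel"][L==i]).sum(),plane(n,[C[i]],10)[0].round())
E
```

```text
scene [ 40 120  11  18  81] [ 45.2 128.6] 24 0 [219. 765.  10.]
scene [210 152  53  18 191] [236.3 160.9] 0 39 [593. 179.  10.]
scene [377 181  16  14 188] [384.6 187.7] 131 0 [ 835. -214.   10.]
scene [224 202  21  19 225] [234.4 210.1] 75 58 [453.   4.  10.]
scene [325 208  10  20 111] [329.7 217.1] 55 0 [ 630. -194.   10.]
scene [480 277  16  11  94] [486.3 283.3] 41 0 [ 746. -609.   10.]
scene [299 302  37  33 719] [317.  317.2] 279 244 [ 377. -407.   10.]
scene [399 308  48  28 744] [421.9 321.2] 475 0 [ 544. -573.   10.]
scene [353 330  34  30 842] [369.8 344.8] 0 705 [ 412. -535.   10.]
scene [426 359  22   7 147] [436.6 362. ] 93 0 [ 485. -657.   10.]
scene [ 513  374   39   33 1007] [532.1 389.7] 0 849 [ 577. -824.   10.]
side [373 151  17  11 167] [380.7 156.2] 0 115 [ 595. -958.   10.]
side [457 163  45  26 677] [476.9 176. ] 455 0 [  232. -1007.    10.]
side [230 178  11   9  70] [235.6 181.3] 34 0 [ 881. -427.   10.]
side [281 187  16  12 133] [288.7 192.9] 37 0 [ 682. -467.   10.]
side [373 187  22  14 273] [383.5 193.6] 0 205 [ 430. -661.   10.]
side [348 216  28  23 440] [361.4 226.8] 130 169 [ 376. -416.   10.]
side [240 274  24  18 313] [250.9 282.5] 98 116 [452.   3.  10.]
side [140 302  14  10 102] [146.4 306.3] 0 58 [582. 224.  10.]
side [122 313  58  34 296] [152.2 331.7] 0 116 [503. 274.  10.]
```

View pics/c1.png

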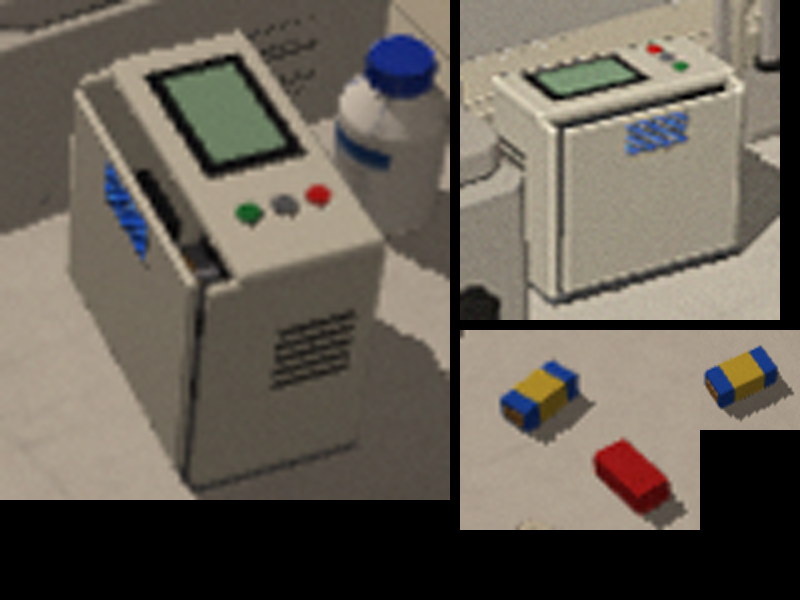

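The crop confirms the choice. The small blue/yellow pack is at scene (235,211), with the red block beside it and the bigger blue/yellow look-alike well away. The meter faces the robot with blue ribs at scene (329,217), and its roof corners can be read at about (328,188), (352,181), (381,224) and (352,234).

```bash
python3 - <<'E'
from h import *
c=lambda L:[(305+x/5-.4,175+y/5-.4) for x,y in L]
s=lambda L:[(240+(x-460)/4-.4,160+y/4-.4) for x,y in L]
print("roof FL BL BR FR",plane("scene",c([(113,65),(237,30),(382,243),(237,293)]),150).round())
print("flap top L,R z143",plane("scene",c([(75,95),(195,290)]),143).round())
print("bottom FR,BR z0",plane("scene",c([(190,492),(355,447)]),0).round())
print("side roof BL FL FR",plane("side",s([(497,78),(558,110),(738,85)]),150).round())
print("side bottom L R z12",plane("side",s([(562,300),(738,250)]),0).round())
# two-view ribs
bl=[]
for n,p in (("scene",(329.7,217.1)),("side",(288.7,192.9))):
    o,d=rays(n,[p]);bl.append((o,d[0]))
(o1,d1),(o2,d2)=bl
t=np.linalg.lstsq(np.c_[d1,-d2],o2-o1,rcond=None)[0];print("ribs",o1+t[0]*d1,o2+t[1]*d2)
# pack
for n in("scene","side"):
    a=cv2.imread(f"pics/{n}0.png")[:,:,::-1].copy();m=masks(a)
    print(n, 'bottle' )
print("bottle cap z92 scene",plane("scene",[(187,161)],92).round(),"side",plane("side",[(202,298)],92).round())
print("cup lid z74",plane("scene",[(370,345)],74).round())
E
```

```text
roof FL BL BR FR [[ 592. -214.  150.]
 [ 658. -236.  150.]
 [ 595. -387.  150.]
 [ 522. -364.  150.]]
flap top L,R z143 [[ 568. -212.  143.]
 [ 515. -345.  143.]]
bottom FR,BR z0 [[ 520. -350.    0.]
 [ 602. -385.    0.]]
side roof BL FL FR [[ 655. -234.  150.]
 [ 587. -219.  150.]
 [ 513. -332.  150.]]
side bottom L R z12 [[ 582. -216.    0.]
 [ 524. -358.    0.]]
ribs [ 541.83724011 -274.49443171  123.9400169 ] [ 542.59824957 -274.35316358  124.62454304]
scene bottle
side bottle
bottle cap z92 scene [[429. 184.  92.]] side [[423. 197.  92.]]
cup lid z74 [[ 377. -558.   74.]]
```

```bash
python3 - <<'E'
from h import *
print("machine base pts",plane("scene",[(200,167),(172,118),(318,105)],0).round().tolist(), plane("side",[(172,330)],0).round())
print("red",plane("scene",[(258,231)],7).round(),"gadget",plane("scene",[(236,255)],10).round())
print(np.round(manip.get_calibration("wrist")["K"],1).tolist())
q=quat(down(np.radians(67.5)))
for p in ([150,430,330],[453,4,230],[530,-260,260]): print(p,manip.inverse_kinematics(p,q))
E
```

```text
machine base pts [[498.0, 241.0, 0.0], [582.0, 539.0, 0.0], [1018.0, 254.0, 0.0]] [[483. 237.   0.]]
red [[ 452. -101.    7.]] gadget [[ 355. -133.   10.]]
[[323.3, 0.0, 276.5], [0.0, 323.3, 211.9], [0.0, 0.0, 1.0]]
[150, 430, 330] [-1.36894164 -0.0716237   0.04094488  1.9161259   0.00304261  1.29703183
 -0.15082697]
[453, 4, 230] [-0.81806947 -0.02729702  0.71979004  2.079908    0.02037728  1.08229875
  1.07006903]
[530, -260, 260] [-0.2834259   0.31292287  0.81444415  1.74474619 -0.24370047  1.18883225
  1.77665723]
```

```bash
python3 - <<'E'
from h import *
q=quat(down(np.radians(67.5)))
manip.goto([150,430,330],q)
j=np.array(manip.state()["joints"]); j[0]=0.0; j[2]=0.04; j[6]+=1.37
manip.goto_joints(j)
s,im=grab("wrist","w1"); print(s["clock"],s["eef_pos"],rot(s["ee_rot"]).as_matrix().round(3).tolist())
p=project("wrist",[[453,4,20],[452,-101,10],[429,190,50]],s);print(p)
manip.goto([500,-255,300],q)
s,im=grab("wrist","w2"); print(s["clock"],s["eef_pos"],s["joints"])
print(project("wrist",[[542,-274,126]],s))
import pickle;pickle.dump(s,open("w2.pkl","wb"))
a,b=cv2.imread("pics/w1.png"),cv2.imread("pics/w2.png")
cv2.imwrite("pics/w12.png",np.hstack([cv2.resize(a,(300,225)),np.zeros((225,20,3),np.uint8)]))
E
```

```text
3.0417 [452.17866871 -58.92247271 329.6785635 ] [[-0.926, 0.378, 0.0], [0.378, 0.926, 0.0], [-0.0, 0.0, -1.0]]
[[320.54354694 152.67779477]
 [251.27448624 178.99737487]
 [458.28449352  80.14308679]]
3.9167 [ 500.66176726 -252.68236875  299.9461944 ] [ 0.16477988  0.15932406  0.25763502  1.74431388 -0.04447624  1.24417448
  1.61419866]
[[274.82463342 234.25632463]]
```

View pics/w2.png

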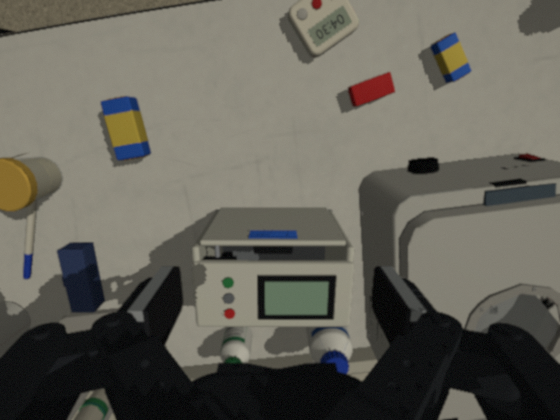

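The wrist view shows the meter nearly square to the tool. Its flap top edge runs from about (203,241) to (347,240), with the ribs at (273,235) against a predicted (275,234). The roof front corners are at (197,262) and (353,261).

```bash
python3 - <<'E'
from h import *
import pickle;s=pickle.load(open("w2.pkl","rb"))
im=cv2.imread("pics/w2.png")[:,:,::-1].copy()
m=masks(im)["blue"]; m[:220]=0;m[250:]=0;m[:,:235]=0;m[:,310:]=0
ys,xs=np.nonzero(m);print("blue",xs.min(),xs.max(),ys.min(),ys.max(),xs.mean(),ys.mean())
P=plane("wrist",[(xs.mean(),ys.mean())],126,s);print("ribs z126",P)
for nm,px,z in (("flaptop",[(203,241),(347,240)],143),("rooffront",[(197,262),(353,261)],150),("roofback",[(197,325),(352,322)],150)):
    A=plane("wrist",px,z,s);v=A[1]-A[0];print(nm,A.round(1).tolist(),"len",np.linalg.norm(v).round(1),"ang",np.degrees(np.arctan2(v[1],v[0])).round(2),A.mean(0).round(1))
# pack in both wrist views
s1=None
g=cv2.cvtColor(im,cv2.COLOR_RGB2GRAY)
for nm,x in (("edge col",230),("edge col",320)):
    print(x,g[225:275,x].tolist())
E
```

```text
blue 249 296 231 237 272.640243902439 234.04573170731706
ribs z126 [[ 540.91652936 -276.01412128  126.        ]]
flaptop [[515.6, -340.2, 143.0], [569.2, -207.6, 143.0]] len 143.1 ang 68.01 [ 542.4 -273.9  143. ]
rooffront [[531.5, -353.0, 150.0], [589.4, -209.7, 150.0]] len 154.5 ang 67.98 [ 560.4 -281.4  150. ]
roofback [[597.0, -385.8, 150.0], [656.1, -233.0, 150.0]] len 163.9 ang 68.87 [ 626.5 -309.4  150. ]
230 [96, 95, 94, 96, 93, 95, 94, 95, 94, 95, 94, 95, 94, 96, 101, 122, 139, 144, 141, 126, 97, 61, 44, 43, 43, 39, 31, 17, 8, 11, 5, 10, 10, 16, 49, 82, 102, 115, 128, 139, 142, 143, 144, 143, 143, 141, 143, 142, 141, 143]
320 [96, 94, 95, 94, 94, 96, 93, 94, 95, 95, 94, 94, 94, 94, 99, 115, 136, 145, 143, 131, 100, 67, 44, 44, 43, 40, 45, 43, 43, 43, 46, 43, 44, 41, 52, 71, 93, 112, 126, 137, 142, 143, 144, 143, 143, 144, 144, 143, 136, 116]
```

```bash
cat >> h.py <<'E'
YAW=np.radians(68); MX=np.array([np.sin(YAW),-np.cos(YAW),0]); MY=np.array([np.cos(YAW),np.sin(YAW),0])
H=np.array([547.3,-277.2,12.0]); Q=quat(down(YAW))
def M(x,y,z): return H+MX*x+MY*y+np.array([0,0,z-12.])   # meter axes from hinge middle, z above worktop
E
python3 - <<'E'
from h import *
manip.gripper_to(0.0)
manip.goto(M(-60,0,180),Q); manip.move_linear(M(-60,0,122),v=120)
r=manip.move_linear(M(8,0,122),v=40,f_stop=14); s=manip.state()
print(r,(s["eef_pos"]-H)@MX,s["force"],s["clock"])
manip.move_linear(M(-90,0,122),v=120)
manip.move_linear(M(-90,0,280),v=250)
s,im=grab("wrist","w3");import pickle;pickle.dump(s,open("w3.pkl","wb"));print(s["clock"])
for th in (0,.4): print(th,project("wrist",[H+MY*y+131*(-np.sin(th)*MX+np.cos(th)*np.array([0,0,1])) for y in(-73,73)],s).round())
E
```

```text
True -14.393777214366592 [-1.72476147  1.30127933  0.56655776] 7.1
8.6583
0 [[204. 294.]
 [354. 294.]]
0.4 [[202. 240.]
 [355. 240.]]
```

View pics/w3.png

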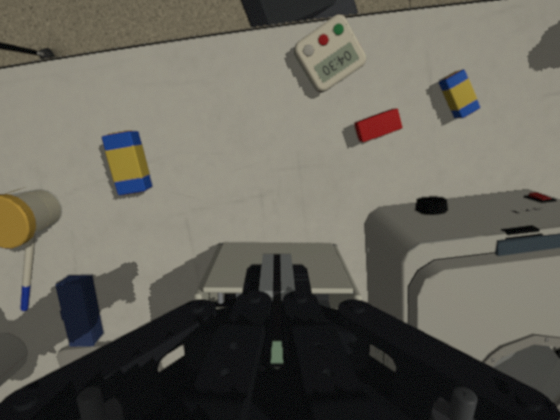

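The flap is still closed: its top edge is at row ~290, against 294 predicted for shut. The 14 N stop tripped early on contact, with only about 2.5 mm of press. I'll press again more slowly, in small steps.

```bash
python3 - <<'E'
from h import *
manip.move_linear(M(-60,0,122),v=200)
manip.move_linear(M(-19,0,122),v=60)
for x in (-14,-12,-11,-10,-9,-8,-7):
    r=manip.move_linear(M(x,0,122),v=12,f_stop=30); s=manip.state(); f=s["force"]@MX
    print(x,r,((s["eef_pos"]-H)@MX).round(2),f.round(2))
    if r or f<-9: break
manip.move_linear(M(-90,0,122),v=100)
manip.move_linear(M(-90,0,280),v=250)
s,im=grab("wrist","w4");import pickle;pickle.dump(s,open("w4.pkl","wb"));print(s["clock"])
for th in (0,.4): print(th,project("wrist",[H+MY*y+131*(-np.sin(th)*MX+np.cos(th)*np.array([0,0,1])) for y in(-73,73)],s).round())
g=cv2.cvtColor(im,cv2.COLOR_RGB2GRAY);print(g[220:310:2,225].tolist(),g[220:310:2,335].tolist())
E
```

```text
-14 False -14.66 -2.85
-12 False -13.51 -5.41
-11 False -13.12 -6.72
-10 False -11.91 -6.23
-9 False -10.93 -5.94
-8 False -10.07 -7.6
-7 False -9.29 -7.47
14.3917
0 [[204. 294.]
 [354. 294.]]
0.4 [[203. 241.]
 [355. 240.]]
[152, 150, 151, 150, 148, 150, 151, 141, 154, 157, 112, 69, 52, 20, 20, 33, 45, 46, 49, 55, 68, 72, 71, 70, 76, 73, 84, 86, 88, 90, 89, 91, 91, 90, 89, 57, 29, 21, 23, 19, 17, 11, 7, 17, 16] [147, 150, 150, 149, 152, 151, 151, 148, 146, 161, 135, 77, 74, 99, 92, 83, 74, 68, 67, 64, 65, 64, 65, 65, 65, 65, 64, 66, 65, 63, 65, 64, 66, 65, 64, 63, 65, 66, 65, 66, 65, 66, 65, 65, 62]
```

The flap edge is now at row 240, matching 0.4 rad, so the flap is ajar. Next I'll pull it down.

```bash
python3 - <<'E'
from h import *
import pickle
manip.move_linear(M(-20,46,230),v=250)
print(manip.move_linear(M(-20,46,113),v=150,f_stop=25), manip.state()["force"].round(1))
L=105
for th in np.linspace(.45,1.5,8):
    manip.move_linear(M(-L*np.sin(th)+11,46,12+L*np.cos(th)),v=130)
r=manip.move_linear(M(-94,46,8),v=25,f_stop=15); s=manip.state();print(r,s["eef_pos"],s["force"].round(1),s["clock"])
manip.dwell(.3)
manip.move_linear(M(-100,30,300),v=300); manip.gripper_to(1.0)
s,im=grab("wrist","w5");pickle.dump(s,open("w5.pkl","wb"));print(s["clock"])
seat=M(-86,0,30)
print(project("wrist",[seat,M(-113,0,26),M(-63,0,30),M(-131,-73,12),M(-131,73,12)],s).round())
E
```

```text
False [-0.  -0.1 -0.3]
True [ 478.48883229 -199.70606851   11.98595925] [-2.3  1.6  9.1] 18.525
20.725
[[255. 188.]
 [255. 167.]
 [256. 205.]
 [200. 152.]
 [311. 152.]]
```

View pics/w5.png

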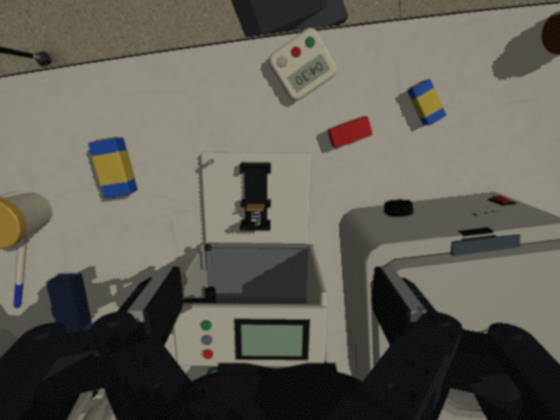

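The flap lies level. The cradle is at (256,196), within a pixel of the predicted seat column (255). The pin is at (206,162) and the pack at (427,103). Next I'll measure both from closer.

```bash
python3 - <<'E'
from h import *
import pickle
manip.gripper_to(0.55)
manip.goto(M(-86,0,150),Q)
s,im=grab("wrist","w6");pickle.dump(s,open("w6.pkl","wb"))
def pack(s,im,guess):
    m=masks(im);k=cv2.morphologyEx(m["blue"]|m["yel"],cv2.MORPH_CLOSE,np.ones((3,3)))
    N,L,S,C=cv2.connectedComponentsWithStats(k); g=project("wrist",[guess],s)[0]
    i=min([i for i in range(1,N) if S[i,4]>60],key=lambda i:np.hypot(*(C[i]-g)))
    ys,xs=np.nonzero(L==i); P=plane("wrist",np.c_[xs,ys],20,s)[:,:2]
    return cv2.minAreaRect(P.astype(np.float32)),C[i],g
manip.goto([440,-10,230],Q)
s2,im2=grab("wrist","w7");pickle.dump(s2,open("w7.pkl","wb"));r=pack(s2,im2,[453,4,15]);print(r,s2["clock"],s2["eef_pos"],s2["finger_gap"])
x0,y0=[int(v) for v in r[1]];
a=cv2.resize(im[130:330,180:380],(590,590)); b=cv2.resize(im2[max(0,y0-35):y0+35,max(0,x0-35):x0+35],(200,200))
out=np.zeros((600,800,3),np.uint8);out[:590,:590]=a;out[:200,600:800]=b;cv2.imwrite("pics/c2.png",out[:,:,::-1])
print(project("wrist",[M(-86,0,20)],s))
E
```

```text
(((449.01641845703125, -0.5573387145996094), (50.487701416015625, 25.308364868164062), 8.97281551361084), array([290.12346939, 185.97244898]), array([295.14590788, 187.18006637])) 22.9333 [440.60854193 -11.05736467 230.69642874] 0.5502277955019111
[[279.08726673 200.40413407]]
```

View pics/c2.png

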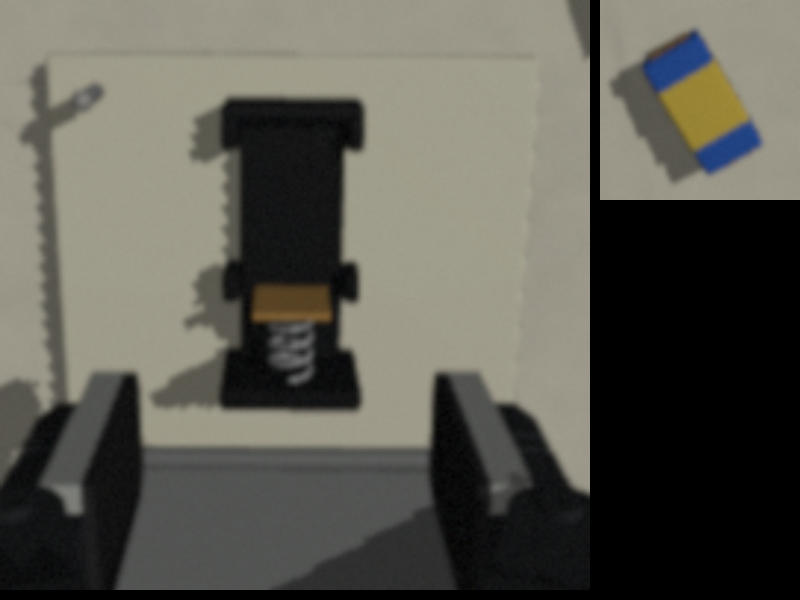

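The crop shows the cradle on the open flap, with the lip at the top (crop y≈100–123), the guides, the brass plate (252–330, top edge ≈318) and the spring. The flap edge is at y≈55 and the hinge at ≈448. The pack lies diagonally. I'll convert these to positions now.

```bash
python3 - <<'E'
from h import *
import pickle
s=pickle.load(open("w6.pkl","rb"));k=200/590
def C(L,z):
    P=plane("wrist",[(180+(x+.5)*k-.5,130+(y+.5)*k-.5) for x,y in L],z,s)-H
    return np.c_[P@MX,P@MY].round(1).tolist()
print("flap edge -131,+-73",C([(48,55),(535,57)],12))
print("hinge 0",C([(145,448),(432,448)],12))
print("lip outer ends",C([(222,102),(363,102)],26),"lip inner -113",C([(290,125)],26))
print("floor edges",C([(241,200),(343,200)],20))
print("guides hinge end",C([(225,280),(357,280)],26))
print("plate top -63,+-11",C([(252,318),(331,318)],45))
im=cv2.imread("pics/w7.png")[:,:,::-1].copy();s2=pickle.load(open("w7.pkl","rb"))
h=cv2.cvtColor(im,cv2.COLOR_RGB2HSV);
m=((h[...,1]>95)&(h[...,2]>35)).astype(np.uint8);m=cv2.morphologyEx(m,cv2.MORPH_CLOSE,np.ones((3,3)))
N,L,S,Ce=cv2.connectedComponentsWithStats(m);i=min(range(1,N),key=lambda i:np.hypot(*(Ce[i]-[290,186])) if S[i,4]>60 else 1e9)
ys,xs=np.nonzero(L==i);print(S[i],cv2.minAreaRect(plane("wrist",np.c_[xs,ys],20,s2)[:,:2].astype(np.float32)))
yl=masks(im)["yel"]*(L==i);ys,xs=np.nonzero(yl);print("yellow",cv2.minAreaRect(plane("wrist",np.c_[xs,ys],20,s2)[:,:2].astype(np.float32)),plane("wrist",[(xs.mean(),ys.mean())],20,s2))
E
```

```text
flap edge -131,+-73 [[-130.2, -71.5], [-129.6, 70.5]]
hinge 0 [[-2.6, -48.6], [-2.6, 45.9]]
lip outer ends [[-118.4, -20.1], [-118.4, 19.4]] lip inner -113 [[-111.9, -1.0]]
floor edges [[-88.6, -15.4], [-88.6, 14.7]]
guides hinge end [[-65.8, -20.2], [-65.8, 18.8]]
plate top -63,+-11 [[-61.1, -11.6], [-61.1, 10.3]]
[ 270  162   41   48 1034] ((448.9002380371094, -0.5343761444091797), (51.30766677856445, 26.606327056884766), 8.696308135986328)
yellow ((449.79541015625, -0.39470863342285156), (25.068376541137695, 25.30276107788086), 9.352375984191895) [[ 4.49672323e+02 -3.75962321e-01  2.00000000e+01]]
```

Seat offset in my frame is about (+0.8, −0.6). The pack centre is (449.5, −0.5) with its long axis at 9°, and the sizes agree. Next I'll grasp it.

```bash
python3 - <<'E'
from h import *
import pickle
q=quat(down(np.radians(99.)))
P=np.array([449.5,-.5,0])
manip.goto(P+[0,0,90],q)
print(manip.move_linear(P+[0,0,3],v=80,f_stop=15)); manip.gripper_to(0.0)
s=manip.state();print(s["eef_pos"],s["finger_gap"],s["finger_force"])
manip.move_linear(P+[0,0,150],v=200)
manip.goto(M(-78,-.6,170),Q)
s,im=grab("wrist","w8");pickle.dump(s,open("w8.pkl","wb"));print(s["clock"],s["finger_gap"],s["eef_pos"],s["joints"])
c=s["eef_pos"]+[0,0,7]
print(project("wrist",[c+MX*a+MY*b+[0,0,10] for a in(-27,27) for b in(-13,13)],s).round(1))
E
```

```text
False
[ 4.50354977e+02 -4.23955986e-01  3.73107199e+00] 0.2902014062015413 59.59380090236664
27.0167 0.2901201801116571 [ 474.90711972 -245.83626604  169.04819744] [ 0.04667426  0.24494398  0.40268765  1.94882707 -0.11706456  0.97233186
  1.69515687]
[[251.  229. ]
 [314.2 229.2]
 [253.4 339.7]
 [309.8 339.8]]
```

View pics/w8.png

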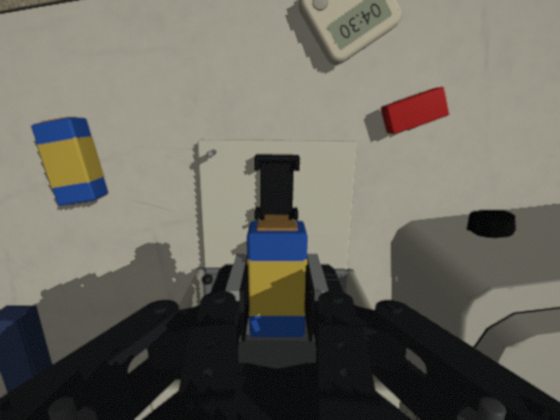

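The pack is held square. It appears about 4.5 px (roughly 1.9 mm) left of where the calibration puts the tool axis, so the wrist camera has a sideways bias. I'll compare pack and cradle directly in one picture, just above the cradle.

```bash
python3 - <<'E'
from h import *
import pickle
manip.move_linear(M(-78,1.0,56),v=120); manip.dwell(.2)
s,im=grab("wrist","w9");pickle.dump(s,open("w9.pkl","wb"));e=s["eef_pos"]-H;print(s["clock"],e@MX,e@MY,s["eef_pos"][2])
print("pack top near",project("wrist",[M(e@MX-27,e@MY+b,s["eef_pos"][2]+z) for z in(-2.5,17.5) for b in(-13,13)],s).round(1).tolist())
print("lip",project("wrist",[M(-118,1+b,26) for b in(-19.7,19.7)],s).round(1).tolist())
out=cv2.resize(im[120:320,180:380],(600,600),interpolation=cv2.INTER_CUBIC);cv2.imwrite("pics/c3.png",out[:,:,::-1])
E
```

```text
28.3667 -77.23666368665393 0.9836978496597363 56.843243497164366
pack top near [[253.9, 215.3], [309.3, 215.3], [250.6, 229.8], [314.1, 229.7]]
lip [[244.5, 175.5], [317.4, 175.4]]
```

View pics/c3.png

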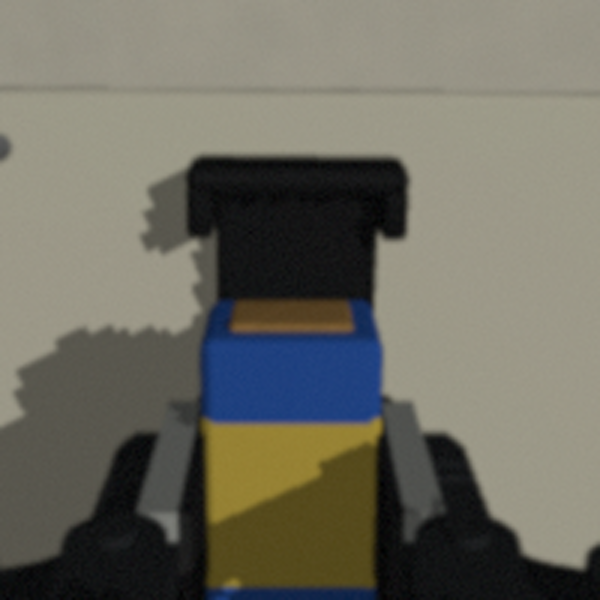

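In the crop, the lip ends are at x=188 and 407 (centre 279.0 px in the full image) and the pack's edges at 205 and 381 (centre 277.5 px). The pack therefore has to go about 0.8 mm left to centre on the cradle, which puts the commanded y at ≈1.7. Now I'll insert it: down in front of the plate, push on the spring, then lower behind the lip.

```bash
python3 - <<'E'
from h import *
import pickle
def rep(t):
    s=manip.state();e=s["eef_pos"]-H;print(t,(e@MX).round(2),(e@MY).round(2),s["eef_pos"][2].round(2),"F",(s["force"]@MX).round(1),(s["force"]@MY).round(1),s["force"][2].round(1),s["clock"])
y=1.7
manip.move_linear(M(-93,y,56),v=80)
print(manip.move_linear(M(-93,y,33),v=60,f_stop=12));manip.dwell(.2);rep("above lip")
print(manip.move_linear(M(-81.5,y,33),v=40,f_stop=20));manip.dwell(.2);rep("pushed")
print(manip.move_linear(M(-81.5,y,22.5),v=20,f_stop=8));manip.dwell(.2);rep("down")
s,im=grab("wrist","w10");pickle.dump(s,open("w10.pkl","wb"))
out=cv2.resize(im[120:320,180:380],(600,600),interpolation=cv2.INTER_CUBIC);cv2.imwrite("pics/c4.png",out[:,:,::-1])
E
```

```text
False
above lip -92.63 1.64 33.27 F -0.2 0.4 -1.4 29.4917
False
pushed -82.33 1.61 32.68 F -3.6 -1.7 -0.7 30.1333
True
down -81.72 1.91 23.7 F -0.7 -0.1 5.2 30.825
```

View pics/c4.png

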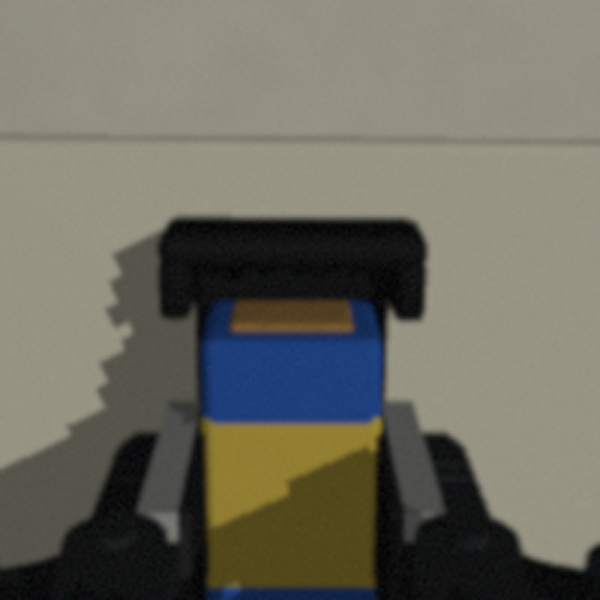

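The pack sits between the guides, centred (lip 163–425, pack 203–383) and behind the lip. TCP z = 23.7 means its bottom is at the floor, 20.0 mm. I'll release it and check.

```bash
python3 - <<'E'
from h import *
import pickle
manip.gripper_to(0.45); manip.dwell(.3)
manip.move_linear(M(-81.5,1.7,60),v=60); manip.move_linear(M(-86,0,150),v=200)
s,im=grab("wrist","w11");pickle.dump(s,open("w11.pkl","wb"));print(s["clock"])
manip.move_linear(M(-86,0,330),v=250)
sc=manip.grab_frame("scene")
a=cv2.resize(im[130:330,180:380],(590,590)); P=project("scene",[M(-86,0,30)])[0].astype(int);b=cv2.resize(sc[P[1]-25:P[1]+25,P[0]-25:P[0]+25],(200,200))
out=np.zeros((600,800,3),np.uint8);out[:590,:590]=a;out[:200,600:800]=b;cv2.imwrite("pics/c5.png",out[:,:,::-1])
E
```

```text
32.85
```

View pics/c5.png

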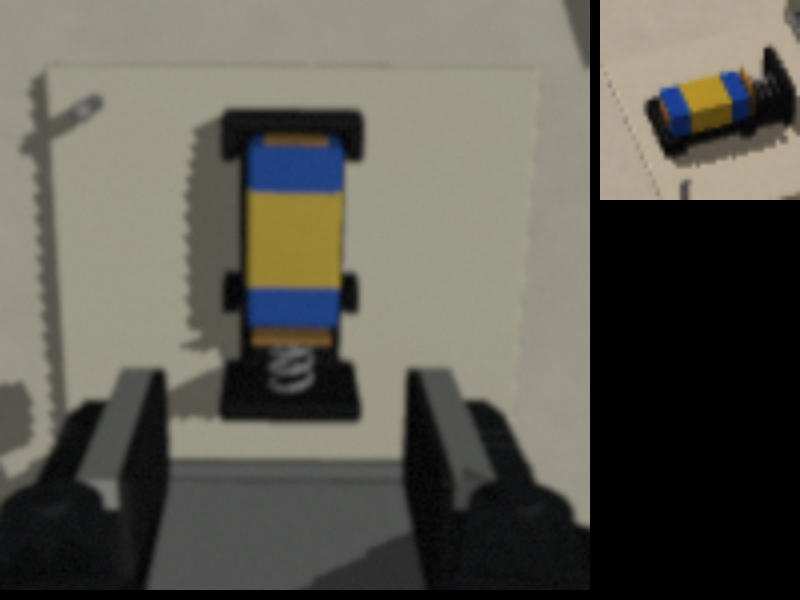

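The pack lies flat and square between the guides, against the lip (crop y≈135) with the plate pressed behind it. The flap is level and the robot is clear.

```bash
python3 -c "
from bench import manip
print(manip.finish_job())"
```

```text
the job is handed in; nothing more can be done
None
```

I handed the job in: the flap is open and level, and in the last pictures the pack lies flat in the cradle, against the lip with the spring contact pressed. The arm never came near the bottle or cup; the hand-in call returned no verdict.

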